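# Change the ball sorter over and feed two balls

## Task

Change the ball sorter over: with a fingertip press down the raised end of the seesaw gate so that it rocks over to its other side and stays there. Then push the two waiting steel balls forward along the feed track from behind so that both run over the gate, down the other chute and come to rest in its tray. Only push: do not grip or lift the balls, do not let them fall off the stand, and leave the other things on the bench alone.

Things in the scene. Friction and masses are not known exactly. Their poses are not given: they have to be found in the camera images.
- sorter: ball sorting stand fixed to the bench, plain sheet metal on grey posts, 416 mm wide. Origin on the bench top (z = 0) under the gate's pivot; x points away from the robot along the feed track, y to the left along the gate; yaw varies. A chute at each end of the gate leads down into a tray.
- feed_ridge (a point): on the feed track's floor, 95 mm above the bench, on the low (2 mm) cross ridge that holds the balls back, 62 mm from the pivot along the stand's x. The track runs straight along x at y = 0 from x = 24 to 121 mm, 40 mm wide, side lips 9 mm above its floor, open far end. The balls wait between this ridge and another at x = 113 mm; past this one, a ball rolls down to the gate by itself.
- gate (a joint): seesaw gate: trough 196 mm long in the stand's y, 44 mm wide, standing 35 mm above its pivot, which is 42 mm above the bench, axis along the stand's x. 0 is level, stops at +/-0.3 rad. Positive: left end up, balls run right; negative: right end up, balls run left. Its own weight (about 0.7 N at a tab) holds it at a stop and tips it over once past level. It starts at either stop.
- tab_left (a point): centre of the top of the left press tab: flat dark ribbed plate, 38 (x) by 32 (y) by 4 mm, on the robot side of the gate by its left end, 82 mm from the middle; 102 mm above the bench when up, 79 mm with the gate level, 53 mm when down. Free above and below; the trough wall beside it starts 20 mm from this point, 20 mm high.
- tab_right (a point): the same point on the right press tab, at the gate's right end
- ball_front_center (a point): centre of the front waiting ball, nearer the gate: loose oiled steel ball, 32 mm diameter, about 0.13 kg, rolls freely
- ball_rear_center (a point): centre of the rear waiting ball, the same, just behind the front one; pushed towards the gate it drives the front one before it. Nothing stands behind it above the track's floor but the 2 mm ridge
- tray_left (a point): centre of the floor of the tray at the left end of the stand, 6 mm above the bench; inside 77 mm along x and 62 mm along y, end wall 63 mm high
- tray_right (a point): centre of the floor of the tray at the right end, the same size
- boss_a: small dark flanged casting, 50x50x30 mm, beside the feed track; leave alone. Origin at the centre of its underside.
- boss_b: small dark flanged casting, 50x50x30 mm, lying nearer the robot; leave alone. Origin at the centre of its underside.
- loose_nut: hex nut, 24x27x13 mm, on the other side of the feed track; leave alone. Origin at the centre of its underside.
- oil_can: green oil can, 62x72x123 mm with spout; leave alone. Origin at the centre of its underside.
- tape_roll: roll of tape, 96 mm across, 25 mm high; leave alone. Origin at the centre of its underside.
- deburr_tool: blue-handled deburring tool, 118 mm long, 17 mm high; leave alone. Origin at the centre of its underside.
- scraper: scraper with green handle, 200 mm long, 19 mm high; leave alone. Origin at the centre of its underside.

How it is judged:
On the way, in this order (a step that is already met when the one before it is completed fails the run):
1. the gate is rocked over to its other stop while both balls still wait on the feed track (distance of tab_left from where it was at the start of the episode above 0.042 m and (value of joint gate above 0.24 rad or value of joint gate below -0.24 rad) and x of each of ball_front_center, ball_rear_center in the frame of sorter above 0.055 m), for 0.2 s.
2. both balls have run into the tray the gate now points to (distance of tab_left from where it was at the start of the episode above 0.042 m and (value of joint gate above 0.24 rad or value of joint gate below -0.24 rad) and ((value of joint gate above 0.24 rad and x of ball_front_center in the frame of tray_right between -0.04 and 0.04 m and y of ball_front_center in the frame of tray_right between -0.036 and 0.036 m and z of each of ball_front_center, ball_rear_center in the frame of tray_right below 0.03 m and x of ball_rear_center in the frame of tray_right between -0.04 and 0.04 m and y of ball_rear_center in the frame of tray_right between -0.036 and 0.036 m) or (value of joint gate below -0.24 rad and x of ball_front_center in the frame of tray_left between -0.04 and 0.04 m and y of ball_front_center in the frame of tray_left between -0.036 and 0.036 m and z of each of ball_front_center, ball_rear_center in the frame of tray_left below 0.03 m and x of ball_rear_center in the frame of tray_left between -0.04 and 0.04 m and y of ball_rear_center in the frame of tray_left between -0.036 and 0.036 m))), for 0.2 s.
At the end, for the whole second after the job is handed in: The gate lies at the stop opposite to its start (beyond 0.24 rad, left tab over 42 mm from where it began) and both balls lie in the tray at the gate's lowered end (centres within 36 mm of the tray's centre along the stand and 40 mm across it, less than 30 mm above its floor), slower than 0.05 m/s (all of step 2 and linear speed of each of ball_front, ball_rear below 0.05 m/s); the robot touches nothing.
It fails at once if a ball is lifted (more than 15 mm above where it lay on the feed track) (z of any of ball_front_center, ball_rear_center in the frame of sorter above 0.128 m).
It fails at once if a ball falls off the stand ((x of ball_front_center in the frame of sorter above 0.05 m and z of ball_front_center in the frame of sorter below 0.09 m) or x of any of ball_front_center, ball_rear_center in the frame of sorter below -0.05 m or (x of ball_rear_center in the frame of sorter above 0.05 m and z of ball_rear_center in the frame of sorter below 0.09 m)).
It fails at once if a ball is squeezed (over 20 N by the fingers) (contact force between the fingers and ball_front above 20 N or contact force between the fingers and ball_rear above 20 N).
It fails at once if a bystander is moved more than 20 mm (distance of any of boss_a, boss_b, loose_nut, oil_can, tape_roll, deburr_tool, scraper from where it was at the start of the episode above 0.02 m).
It also fails if it takes over 48 s, if anything falls off the work surface, if the arm or the gripper's body presses on something with over 40 N, if the wrist force passes 120 N, or if a joint passes its speed limit or range.

## Robot

A 7-joint arm with a two-finger parallel gripper is mounted at the origin on a cart in front of the work surface, level with it; the furniture and walls round the work are solid. World frame = base frame: x ahead of the robot, y to its left, z up, the work surface at z = 0. Lengths are in m, angles in rad, forces in N, time in s.
With the tool pointing down it reaches from about 0.425 to 0.875 m from the base axis. Payload 4.7 kg.
Tool frame: the origin (TCP) lies on the centre line of the jaws, within the pads' length; the fingertips stand ahead of it and the grasp point (between the pads) lies 8 mm behind it (ctrl.finger_overhang is the x of the fingertips in the tool frame, in m); x points along the fingers, z is the direction in which the jaws open and shut, and the axes are right-handed (so a half turn about x gives the same grasp; the last joint's range is limited). The gripper opens to 87 mm and grips with 3 to 60 N. Pads are 19 mm wide; open, the fingers measure 117 mm over their backs; the gripper's body (75 mm by 190 mm) begins 51 mm behind the grasp point.
Start: joints at [0.014, 0.321, -0.07, 1.45, 0.023, 1.371, -0.057], TCP at [0.65, -0, 0.201] pointing down, gripper open.
Joint ranges: [-2.86, 2.86], [-0.3, 2.09], [-1.38, 1.24], [0.06, 2.45], [-1.56, 4.7], [0.09, 2.05], [-2.69, 2.69]. Speed limits (rad/s): [2.57, 2.57, 3.14, 3.14, 3.14, 3.14, 3.14].

## Interface

Orientations are given as a rotation vector (axis times angle).
In Python, from bench import readout, viewer, job, nets, ctrl gives the robot as it stands.
- The arm moves only by the shell command python3 -m creep 'ROWS' [FORCE]. ROWS is JSON, a list of rows, each an object with "linear": the shift along the tool's x, y, z in m, a list of three; "twist": the turn, a rotation vector about the tool's x, y, z in degrees, a list of three; "fingers": the gripper's target within -1 to 1 (shut at 1, half-way at 0, fully open at -1). A call has 1 to 8 rows; each row is the pose to reach, as a shift and turn from the pose commanded when the call began, along the tool's axes at that moment; what a row does not reach only later rows make up. A row lasts 1/12 s, in which the tool goes at most 41.7 mm and 7.16 degrees, less where a joint would pass 70% of its speed; a pose out of reach is approached as far as the arm can. A call with a gripper value outside its range is refused whole. The fingers move at their own pace and stop on an object; FORCE is the grip in N (left out, the last holds). Time passes only in rows, so rows that repeat a pose let the fingers close. It gives the time, the measured TCP pose, the force and the opening at its end, in the units of the state.
- readout.get_state(): the state, without advancing time (a new reading comes with each control period).
- viewer.get_image(name): name is "scene" or "side" or "wrist"; returns (picture, depth): 400x640x3 uint8, red, green, blue; 400x640 float32, m along the optical axis (not along the pixel's ray), 0 where there is no reading.
- viewer.camera_params(name): a dict with "K" (3x3 intrinsics, pixels), "cam_to_world" (4x4, takes a point from camera to world coordinates). Camera axes: x right, y down, z forward; pixel columns grow to the right and rows downward; lengths in m; the calibration is good to about 2 mm. A picture is of the moment at which its call begins: read the wrist's pose just before it. camera_params takes no time and is no camera call; for the wrist camera it gives the pose at the moment of the call.
- job.close_job(): hands the job in, once; it reports no verdict.
Trained networks look in the newest picture that a camera, given by its name, has taken for a name from the list of things; names that differ only in an ending like _2 or _b are one class to them, and where a whole thing is asked for, a point or a joint stands for the part that bears it (a point fixed in the world has none). Each returns a list of dicts, best first, with "conf" (0 to 1); they miss things now and then, are a little off and sometimes report something else, mostly with a low value. They report only what shows in the picture. A call takes as long as a camera call.
- nets.boxes_of(camera, label): "centre" ([x, y, z] in m, in world coordinates, good to about 4 mm: the middle of the surface that is visible of it).
- nets.place_of(camera, label): "centre" ([x, y, z] in m, in world coordinates, good to about 4 mm: a listed point, or the origin of a listed thing).
The state is a dict: "time": time; "joint_positions": joint angles; "qd": joint speeds; "joint_torque": joint torques, N m; "position": TCP position; "tool_rot": TCP orientation; "ft_force": force on the tool from outside, world axes, zero at the start; "torque": the same for the moment, N m; "grip_width": opening from 0.0 (shut) to 1.0 (fully open).
Only numpy, scipy, OpenCV 4.12 (cv2) and the standard library are available. Lean on these libraries where they do the work, as an engineer would, in place of code of your own. Each camera call takes 0.05 s, during which the arm holds its last target.

## Working session

There is one attempt and no reset: what is moved stays moved. The work goes in short steps, Python scripts to look and compute and a shell command to move; the robot and the scene stay as the last step left them, time stands still between calls to the robot, and variables do not carry over. Pictures are saved under pics/ and viewed, and the job is handed in when it is done.

```bash
ls; mkdir -p pics; python3 - <<'E'
from bench import readout, viewer, job, nets, ctrl
import cv2
print(readout.get_state()); print(ctrl.finger_overhang)
for n in ("scene","side"):
    p,d=viewer.get_image(n); cv2.imwrite(f"pics/{n}0.png",p[:,:,::-1])
    for l in ["sorter","feed_ridge","tab_left","tab_right","ball_front_center","ball_rear_center","tray_left","tray_right","oil_can","boss_a","boss_b"]:
        print(n,l,[(r['conf'],r['centre']) for r in nets.place_of(n,l)][:2])
E
```

```text
pics
{'time': 0.0, 'joint_positions': array([ 0.01405993,  0.32185342, -0.0701215 ,  1.45165605,  0.02262121,
        1.37077673, -0.05688378]), 'qd': array([-0.00027346, -0.00031556, -0.00015775,  0.00073916, -0.00011955,
       -0.00042862, -0.00164511]), 'joint_torque': array([-2.58547143e-04, -4.91284704e+01, -4.03903294e-01, -3.12526345e+01,
       -6.40594075e-02,  4.37659642e-02,  1.61017233e-04]), 'position': array([ 6.49419292e-01, -1.03777317e-05,  1.99751586e-01]), 'tool_rot': array([-1.81241072e-04,  1.57269904e+00,  1.60492601e-05]), 'ft_force': array([ 0.00868387,  0.15973338, -0.54579485]), 'torque': array([-0.02404286, -0.09313093,  0.03241993]), 'grip_width': 0.9989793705041187}
0.011
scene sorter [(0.76, [0.5042, 0.0059, 0.0005])]
scene feed_ridge [(0.86, [0.5637, 0.019, 0.0967])]
scene tab_left []
scene tab_right [(0.61, [0.4811, -0.0868, 0.0527])]
scene ball_front_center [(0.5, [0.5728, 0.0208, 0.1073])]
scene ball_rear_center [(0.6, [0.6092, 0.0292, 0.1101])]
scene tray_left [(0.81, [0.4717, 0.179, 0.0068])]
scene tray_right [(0.93, [0.5353, -0.1604, 0.0069])]
sc
[... 243 characters left out ...]
8])]
side sorter [(0.57, [0.5037, 0.0128, 0.0032]), (0.35, [0.4768, -0.0813, 0.0554])]
side feed_ridge [(0.69, [0.5637, 0.0245, 0.0957])]
side tab_left [(0.94, [0.4479, 0.0716, 0.0974])]
side tab_right [(0.72, [0.4788, -0.0848, 0.0551])]
side ball_front_center [(0.62, [0.5741, 0.023, 0.1165])]
side ball_rear_center [(0.65, [0.5857, 0.1152, 0.0014]), (0.45, [0.6076, 0.0268, 0.1107])]
side tray_left []
side tray_right [(0.78, [0.534, -0.1625, 0.0073]), (0.48, [0.5649, 0.0269, 0.0961])]
side oil_can [(0.67, [0.6899, -0.1702, -0.0021])]
side boss_a [(0.74, [0.5852, 0.1137, 0.0032]), (0.59, [0.3331, 0.3159, 0.0024])]
side boss_b [(0.74, [0.5852, 0.1137, 0.0032]), (0.59, [0.3331, 0.3159, 0.0024])]
```

View pics/scene0.png

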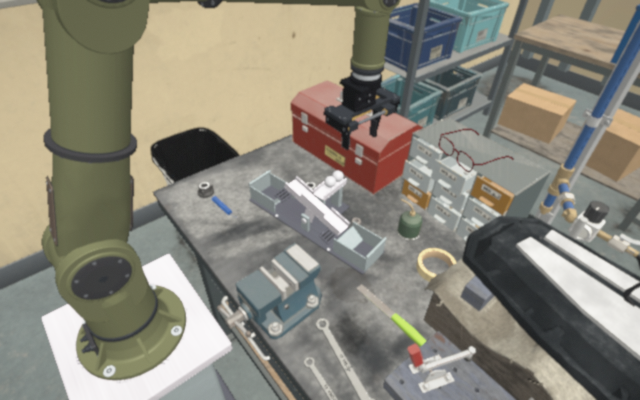

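View pics/side0.png

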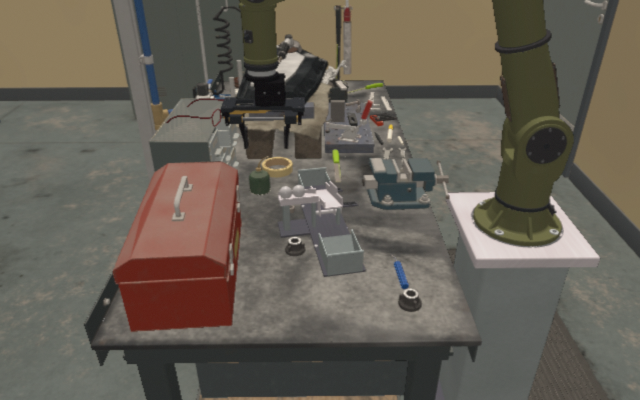

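Both views agree: the left end of the gate is up (tab about side px (313,175)), the balls sit at side px (285–298,190), and boss_a stands beside the track at (295,245). I'll refine with the wrist camera.

```bash
cat > h.py <<'E'
from bench import readout, viewer, job, nets, ctrl
import cv2, numpy as np
from scipy.spatial.transform import Rotation as R
def tool(p):
    s=readout.get_state(); return R.from_rotvec(s['tool_rot']).inv().apply(np.array(p)-s['position'])
def snap(n,f):
    p,d=viewer.get_image(n); cv2.imwrite(f"pics/{f}.png",p[:,:,::-1]); return p,d
def places(n,ls):
    for l in ls: print(n,l,[(r['conf'],r['centre']) for r in nets.place_of(n,l)][:2])
E
python3 - <<'E'
from h import *
snap("wrist","w0")
places("wrist",["sorter","feed_ridge","tab_left","tab_right","ball_front_center","ball_rear_center","tray_left","tray_right"])
E
```

```text
wrist sorter [(0.91, [0.5047, 0.0067, 0.0001])]
wrist feed_ridge [(0.84, [0.5648, 0.0208, 0.0967])]
wrist tab_left [(0.62, [0.4474, 0.0668, 0.1026])]
wrist tab_right [(0.96, [0.4785, -0.0895, 0.0516])]
wrist ball_front_center [(0.91, [0.5739, 0.0243, 0.1132]), (0.18, [0.4481, 0.0687, 0.1023])]
wrist ball_rear_center [(0.88, [0.608, 0.029, 0.1127])]
wrist tray_left [(0.56, [0.4738, 0.1754, 0.0047])]
wrist tray_right [(0.98, [0.5362, -0.1631, 0.0024])]
```

View pics/w0.png

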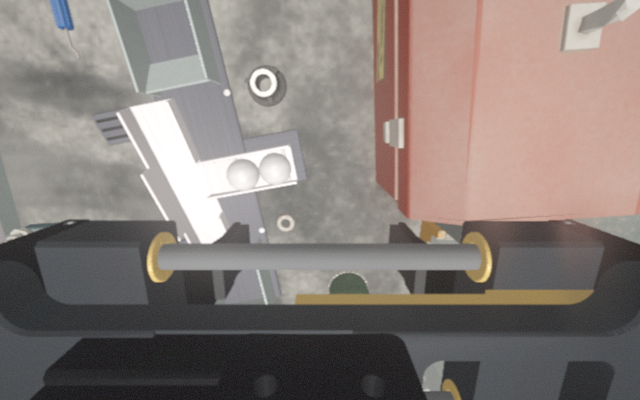

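The wrist view shows the dark ribbed left tab at px (112,127), and the balls at (243,174) and (275,168). The toolbox's near edge is at column ~380, so I need its depth to check clearance.

```bash
python3 - <<'E'
from h import *
p,d=snap("wrist","w1")
c=viewer.camera_params("wrist");K=c["K"];T=np.array(c["cam_to_world"])
v,u=np.mgrid[:400,:640]
P=np.stack([(u-K[0][2])/K[0][0]*d,(v-K[1][2])/K[1][1]*d,d,np.ones_like(d)],-1)@T.T
for (a,b) in [(112,127),(100,118),(118,140),(243,174),(275,168),(385,60),(385,150),(385,205),(440,150),(265,85),(285,222),(300,180),(395,130)]:
    print(a,b,P[b,a,:3].round(4))
# sphere fit
from scipy.optimize import least_squares
for a,b in [(243,174),(275,168)]:
    m=((u-a)**2+(v-b)**2<11**2)&(P[...,2]>.112)&(d>0); q=P[m][:,:3]
    r=least_squares(lambda x:np.linalg.norm(q-x,axis=1)-.016,[*q.mean(0)[:2],.11],loss='soft_l1',f_scale=.001)
    print(r.x.round(4),m.sum(),np.abs(r.fun).mean())
m=(u>370)&(v<215)&(P[...,2]>.03); print(P[m].min(0),P[m].max(0))
E
```

```text
112 127 [0.446  0.0689 0.1015]
100 118 [0.4376 0.0773 0.1038]
118 140 [0.4468 0.0561 0.0974]
243 174 [0.5782 0.026  0.1245]
275 168 [0.6089 0.0319 0.1261]
385 60 [0.7184 0.1364 0.0695]
385 150 [0.7252 0.0437 0.064 ]
385 205 [ 0.7449 -0.0392  0.0008]
440 150 [0.7415 0.0521 0.1715]
265 85 [ 0.58    0.1219 -0.0013]
285 222 [ 6.004e-01 -6.550e-02 -6.000e-04]
300 180 [ 0.6237 -0.0024  0.0033]
395 130 [0.7166 0.0665 0.1334]
[0.5736 0.0231 0.1099] 373 0.0005274181339524333
[0.6055 0.029  0.11  ] 373 0.0004902696931779779
[ 0.6495113  -0.0074052   0.03000934  1.        ] [0.90045468 0.20406311 0.3839284  1.        ]
```

The toolbox face is at x≈0.716, so jaws along the stand's x would hit it during the push. I'll turn about 100° so the jaws lie along the stand's y, and use that orientation for both jobs.

```bash
python3 -m creep '[{"linear":[0,0,-0.012],"twist":[-7,0,0],"fingers":1},{"linear":[0,0.01,-0.03],"twist":[-14,0,0],"fingers":1},{"linear":[0,0.02,-0.055],"twist":[-21,0,0],"fingers":1},{"linear":[0,0.03,-0.08],"twist":[-28,0,0],"fingers":1},{"linear":[0,0.04,-0.105],"twist":[-35,0,0],"fingers":1},{"linear":[0,0.05,-0.13],"twist":[-42,0,0],"fingers":1},{"linear":[0,0.055,-0.15],"twist":[-49,0,0],"fingers":1},{"linear":[0,0.06,-0.16],"twist":[-50,0,0],"fingers":1}]' 20
python3 -c "
from h import *
q=readout.get_state();print(q['joint_positions'],tool([.447,.074,.2]))"
```

```text
time: 2.37
position: [0.488, 0.0606, 0.2012]
tool_rot: [-0.685, 1.46, 0.685]
ft_force: [-0.5, 0.2, 0.4]
grip_width: 0.477
[ 2.94346261e-02 -6.94258026e-03 -2.05646218e-01  1.82520842e+00
 -1.00359435e-03  1.32330555e+00  7.01255462e-01] [ 0.00115279  0.04009392 -0.01586396]
```

```bash
python3 -m creep '[{"linear":[0,0.006,-0.002],"twist":[-7,0,0],"fingers":1},{"linear":[0,0.012,-0.004],"twist":[-14,0,0],"fingers":1},{"linear":[0,0.018,-0.007],"twist":[-21,0,0],"fingers":1},{"linear":[0,0.024,-0.009],"twist":[-28,0,0],"fingers":1},{"linear":[0,0.03,-0.012],"twist":[-35,0,0],"fingers":1},{"linear":[0,0.035,-0.014],"twist":[-42,0,0],"fingers":1},{"linear":[0,0.04,-0.016],"twist":[-49,0,0],"fingers":1},{"linear":[0,0.04,-0.016],"twist":[-50.4,0,0],"fingers":1}]'
python3 -c "
from h import *
q=readout.get_state();print(q['joint_positions'],tool([.447,.074,.2]),R.from_rotvec(q['tool_rot']).as_matrix().round(3))
snap('wrist','w2');snap('side','s2')"
```

```text
time: 3.03
position: [0.449, 0.0737, 0.2011]
tool_rot: [-1.343, 1.117, 1.342]
ft_force: [0.4, 0.1, 0.0]
grip_width: 0.009
[-0.00199678 -0.08815571 -0.20566972  1.90156798 -0.01845908  1.32583877
  1.55144003] [0.00111451 0.00190086 0.0006598 ] [[ 0.001 -0.983 -0.182]
 [ 0.    -0.182  0.983]
 [-1.    -0.001 -0.   ]]
```

View pics/w2.png

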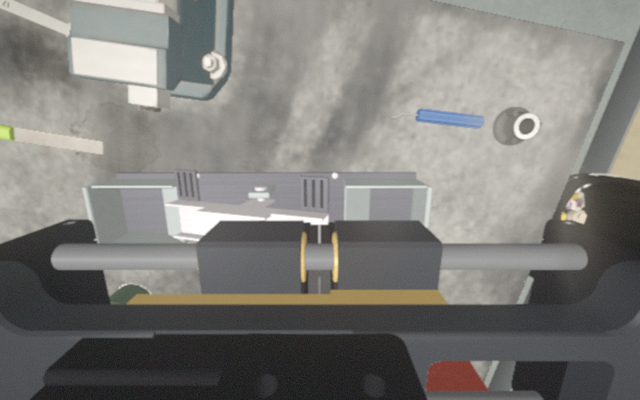

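View pics/s2.png

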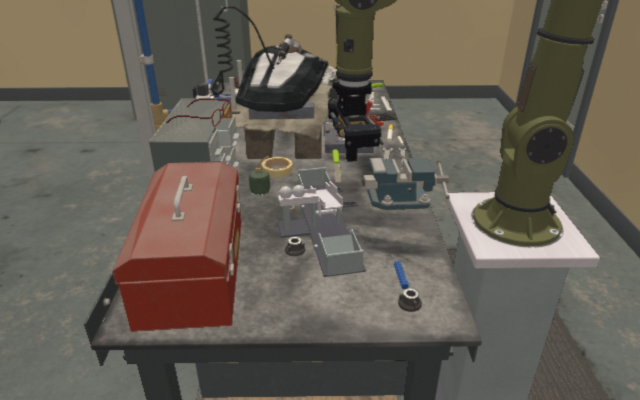

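```bash
python3 -c "
from h import *
c=viewer.camera_params('side');T=np.linalg.inv(c['cam_to_world'])
for p in [(.449,.074,.19),(.446,.069,.1015),(.479,-.088,.053),(.472,.178,.006)]:
    q=c['K']@(T@np.array([*p,1]))[:3];print(p,(q/q[2]).round(0))
places('wrist',['tab_left','tab_right'])
"
```

```text
(0.449, 0.074, 0.19) [351. 172.   1.]
(0.446, 0.069, 0.1015) [351. 204.   1.]
(0.479, -0.088, 0.053) [335. 189.   1.]
(0.472, 0.178, 0.006) [342. 263.   1.]
wrist tab_left [(0.87, [0.4516, 0.0686, 0.1041]), (0.56, [0.3429, 0.2078, 0.0021])]
wrist tab_right [(0.65, [0.4797, -0.0887, 0.0514]), (0.28, [0.449, 0.064, 0.1017])]
```

```bash
python3 -c "
import cv2
p=cv2.imread('pics/s2.png')[80:280,240:420];cv2.imwrite('pics/s2z.png',cv2.resize(p,(540,600),interpolation=2))"
```

```text
(no output)
```

View pics/s2z.png

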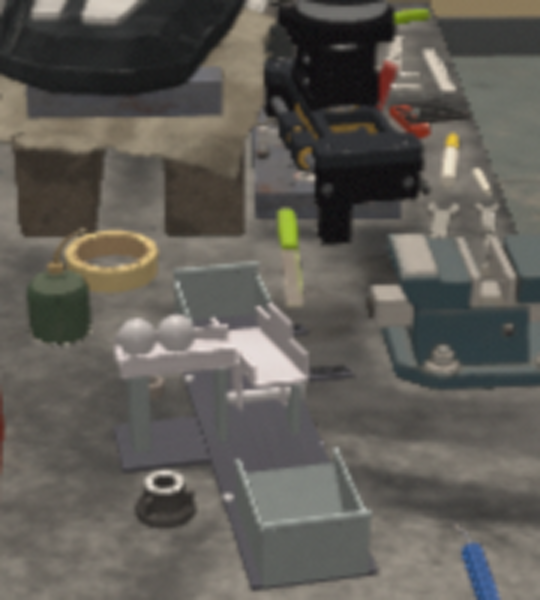

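The left tab is at zoom px (330,372), as predicted. The fingertip at (333,242) looks higher than predicted, so I'll check it against the side depth.

```bash
python3 -c "
from h import *
print(readout.get_state()['position'])
p,d=snap('side','s3')
c=viewer.camera_params('side');K=c['K'];T=np.array(c['cam_to_world'])
for u,v in [(351,150),(351,155),(351,158),(351,160),(348,158),(355,158),(360,142),(375,142),(346,204),(350,204),(353,204)]:
    z=d[v,u];print(u,v,(T@[(u-K[0][2])/K[0][0]*z,(v-K[1][2])/K[1][1]*z,z,1])[:3].round(4))
"
```

```text
[0.44963478 0.07325168 0.20094334]
351 150 [0.4511 0.0875 0.2537]
351 155 [0.4502 0.0807 0.2379]
351 158 [0.4501 0.0827 0.2313]
351 160 [0.4497 0.0798 0.2249]
348 158 [0.457  0.0835 0.2318]
355 158 [0.4407 0.0792 0.2296]
360 142 [0.4386 0.1592 0.3056]
375 142 [0.4063 0.1499 0.3011]
346 204 [0.458  0.0745 0.1041]
350 204 [0.4484 0.0762 0.105 ]
353 204 [0.4413 0.0779 0.106 ]
```

```bash
python3 -c "
from h import *
c=viewer.camera_params('side');T=np.linalg.inv(c['cam_to_world'])
for p in [(.60,0,.189),(.70,0,.189),(.65,0,.189),(.6,0,.22)]:
    q=c['K']@(T@np.array([*p,1]))[:3];print(p,(q/q[2]).round(0))
p=cv2.imread('pics/side0.png')[60:220,200:360];cv2.imwrite('pics/s0z.png',cv2.resize(p,(600,600),interpolation=2))"; python3 -c "
import bench;print(bench.ctrl, dir(bench.ctrl))"
```

```text
(0.6, 0, 0.189) [287. 159.   1.]
(0.7, 0, 0.189) [246. 159.   1.]
(0.65, 0, 0.189) [267. 159.   1.]
(0.6, 0, 0.22) [287. 148.   1.]
<Robot object at 0x7fee657cfa10> ['MotionError', '__class__', '__delattr__', '__dict__', '__dir__', '__doc__', '__eq__', '__format__', '__ge__', '__getattribute__', '__getstate__', '__gt__', '__hash__', '__init__', '__init_subclass__', '__le__', '__lt__', '__module__', '__ne__', '__new__', '__reduce__', '__reduce_ex__', '__repr__', '__setattr__', '__sizeof__', '__str__', '__subclasshook__', '__weakref__', 'finger_overhang']
```

View pics/s0z.png

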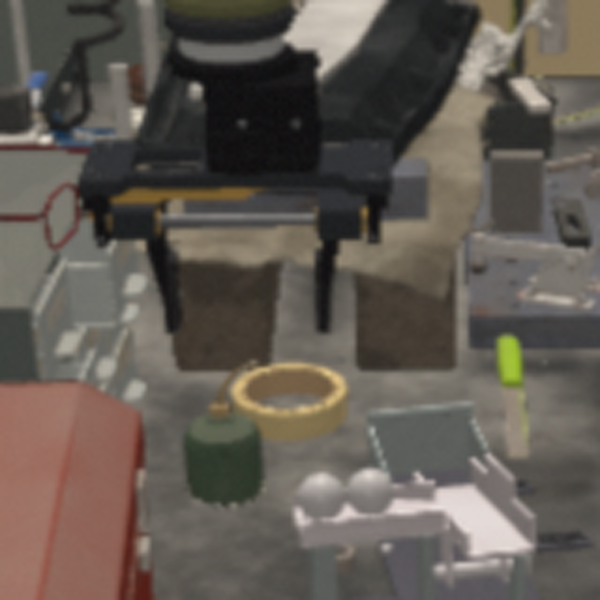

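By depth, the fingertips look about 30 mm higher than TCP−11 mm (≈0.222 m at TCP 0.201 m), and the start picture shows the same offset. I'll descend guardedly and see when the gate actually responds.

```bash
python3 -m creep '[{"linear":[0.02,0.002,0.001],"twist":[0,0,0],"fingers":1},{"linear":[0.045,0.002,0.001],"twist":[0,0,0],"fingers":1},{"linear":[0.07,0.002,0.001],"twist":[0,0,0],"fingers":1},{"linear":[0.08,0.002,0.001],"twist":[0,0,0],"fingers":1},{"linear":[0.08,0.002,0.001],"twist":[0,0,0],"fingers":1}]'
cat >> h.py <<'E'
def zoom(n,f,u0,u1,v0,v1,k):
    p,d=viewer.get_image(n); p=p[v0:v1,u0:u1,::-1]; cv2.imwrite(f"pics/{f}.png",cv2.resize(p,None,fx=k,fy=k,interpolation=2))
    c=viewer.camera_params(n);K=c["K"];T=np.array(c["cam_to_world"])
    v,u=np.mgrid[:400,:640]
    return np.stack([(u-K[0][2])/K[0][0]*d,(v-K[1][2])/K[1][1]*d,d,np.ones_like(d)],-1)@T.T
E
python3 -c "
from h import *
P=zoom('side','s4',260,400,120,260,4)
print(P[160:212:3,352,:3].round(4))"
```

```text
time: 3.7
position: [0.4451, 0.0736, 0.1184]
tool_rot: [-1.338, 1.123, 1.344]
ft_force: [-0.3, 0.1, 0.8]
grip_width: 0.009
[[ 4.491e-01  1.002e-01  2.350e-01]
 [ 4.529e-01  1.491e-01  2.521e-01]
 [ 4.539e-01  1.636e-01  2.523e-01]
 [ 4.543e-01  1.713e-01  2.492e-01]
 [ 4.539e-01  1.686e-01  2.406e-01]
 [ 4.532e-01  1.629e-01  2.304e-01]
 [ 4.531e-01  1.645e-01  2.239e-01]
 [ 4.528e-01  1.632e-01  2.159e-01]
 [ 4.457e-01  8.100e-02  1.628e-01]
 [ 4.457e-01  8.470e-02  1.568e-01]
 [ 4.453e-01  8.200e-02  1.472e-01]
 [ 4.248e-01 -1.576e-01  1.000e-04]
 [ 4.259e-01 -1.412e-01 -4.000e-04]
 [ 4.273e-01 -1.213e-01  1.400e-03]
 [ 4.425e-01  6.080e-02  1.013e-01]
 [ 4.440e-01  8.120e-02  1.052e-01]
 [ 4.300e-01 -7.860e-02 -2.300e-03]
 [ 4.317e-01 -5.610e-02  2.000e-03]]
```

View pics/s4.png

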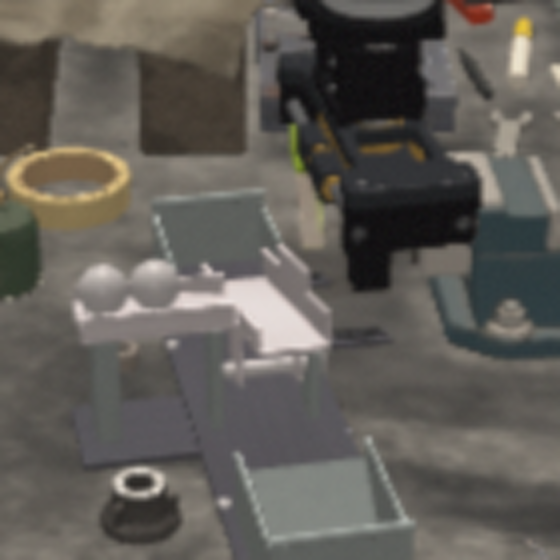

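The finger ends at about (368,285) in the picture, well above the tab at (355,335), and depth puts the tip at z≈0.142. The gate hasn't moved, so I'll go down another 25 mm.

```bash
python3 -m creep '[{"linear":[0.008,0,0],"twist":[0,0,0],"fingers":1},{"linear":[0.016,0,0],"twist":[0,0,0],"fingers":1},{"linear":[0.024,0,0],"twist":[0,0,0],"fingers":1},{"linear":[0.026,0,0],"twist":[0,0,0],"fingers":1},{"linear":[0.026,0,0],"twist":[0,0,0],"fingers":1}]'
python3 -c "
from h import *
P=zoom('side','s5',260,400,120,260,4)
print(P[180:220:2,352,:3].round(4))"
```

```text
time: 4.17
position: [0.4464, 0.0739, 0.0942]
tool_rot: [-1.341, 1.119, 1.342]
ft_force: [-0.4, 0.5, -0.1]
grip_width: 0.004
[[ 4.536e-01  1.720e-01  2.231e-01]
 [ 4.531e-01  1.687e-01  2.165e-01]
 [ 4.529e-01  1.671e-01  2.107e-01]
 [ 4.522e-01  1.607e-01  2.021e-01]
 [ 4.522e-01  1.622e-01  1.980e-01]
 [ 4.519e-01  1.606e-01  1.921e-01]
 [ 4.520e-01  1.634e-01  1.887e-01]
 [ 4.449e-01  8.100e-02  1.357e-01]
 [ 4.449e-01  8.310e-02  1.314e-01]
 [ 4.447e-01  8.330e-02  1.260e-01]
 [ 4.448e-01  8.630e-02  1.222e-01]
 [ 4.420e-01  5.520e-02  9.790e-02]
 [ 4.436e-01  7.630e-02  1.050e-01]
 [ 4.297e-01 -8.460e-02  5.000e-04]
 [ 4.303e-01 -7.560e-02 -4.000e-04]
 [ 4.312e-01 -6.250e-02  1.200e-03]
 [ 4.319e-01 -5.290e-02  8.000e-04]
 [ 4.325e-01 -4.340e-02  4.000e-04]
 [ 4.333e-01 -3.210e-02  1.100e-03]
 [ 4.340e-01 -2.140e-02  1.600e-03]]
```

View pics/s5.png

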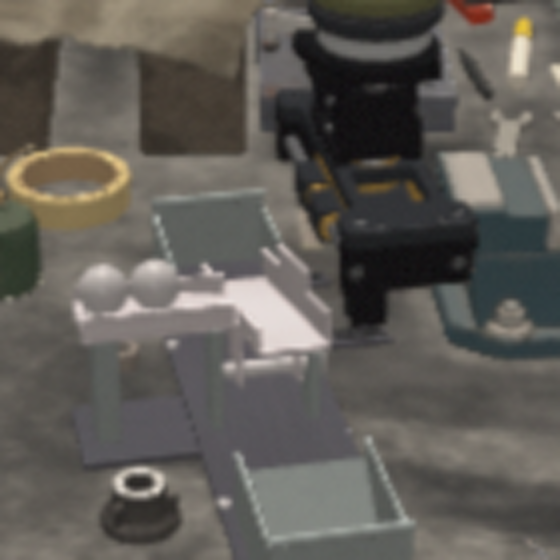

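The tip reads z≈0.12 at TCP 0.094, and the gate still hasn't moved. The fingers really end about 25 mm behind the TCP. I'll use tip = TCP + 25 mm and press on in steps.

```bash
python3 -m creep '[{"linear":[0.006,0,0],"twist":[0,0,0],"fingers":1},{"linear":[0.012,0,0],"twist":[0,0,0],"fingers":1},{"linear":[0.018,0,0],"twist":[0,0,0],"fingers":1},{"linear":[0.024,0,0],"twist":[0,0,0],"fingers":1},{"linear":[0.03,0,0],"twist":[0,0,0],"fingers":1},{"linear":[0.036,0,0],"twist":[0,0,0],"fingers":1},{"linear":[0.04,0,0],"twist":[0,0,0],"fingers":1}]'
python3 -c "
from h import *
P=zoom('side','s6',260,400,120,260,4)
print(P[190:230:2,352,:3].round(4))"
```

```text
time: 4.8
position: [0.4464, 0.0739, 0.0538]
tool_rot: [-1.341, 1.119, 1.342]
ft_force: [0.1, -0.1, -0.2]
grip_width: 0.003
[[ 0.4517  0.158   0.1906]
 [ 0.452   0.164   0.189 ]
 [ 0.4528  0.1755  0.1907]
 [ 0.4525  0.1735  0.1845]
 [ 0.4518  0.167   0.1756]
 [ 0.4518  0.1682  0.1712]
 [ 0.4511  0.1629  0.1629]
 [ 0.4512  0.1648  0.1589]
 [ 0.4507  0.1616  0.1517]
 [ 0.4506  0.1614  0.1464]
 [ 0.4435  0.0804  0.0905]
 [ 0.4435  0.0832  0.0866]
 [ 0.443   0.079   0.0782]
 [ 0.4429  0.0796  0.0728]
 [ 0.4433  0.0863  0.0713]
 [ 0.444   0.0962  0.072 ]
 [ 0.4349 -0.0064 -0.0013]
 [ 0.4356  0.0042 -0.0007]
 [ 0.4362  0.0126 -0.0014]
 [ 0.4369  0.0227 -0.0009]]
```

View pics/s6.png

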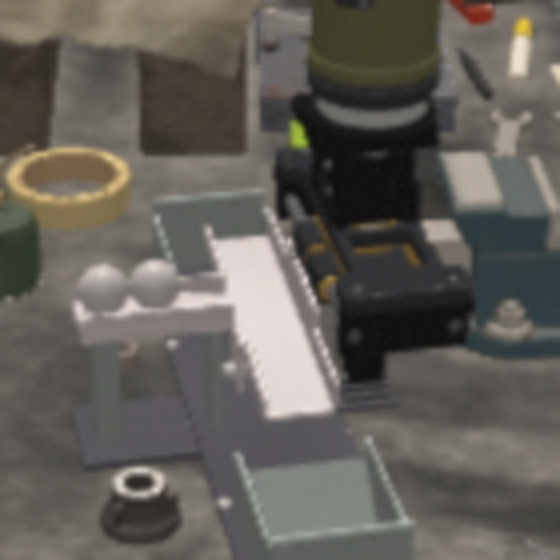

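The gate is now about level, with its trough at (230,240)–(300,410) and the tab under the finger at z≈0.073. I'll press 18 mm further.

```bash
python3 -m creep '[{"linear":[0.005,0,0],"twist":[0,0,0],"fingers":1},{"linear":[0.01,0,0],"twist":[0,0,0],"fingers":1},{"linear":[0.014,0,0],"twist":[0,0,0],"fingers":1},{"linear":[0.018,0,0],"twist":[0,0,0],"fingers":1},{"linear":[0.018,0,0],"twist":[0,0,0],"fingers":1},{"linear":[0.018,0,0],"twist":[0,0,0],"fingers":1}]'
python3 -c "
from h import *
P=zoom('side','s7',260,400,120,260,4)
print(P[210:236:2,352,:3].round(4))"
```

```text
time: 5.35
position: [0.4469, 0.074, 0.0368]
tool_rot: [-1.342, 1.118, 1.342]
ft_force: [-1.4, 0.8, -1.0]
grip_width: 0.004
[[0.4505 0.1625 0.1418]
 [0.4504 0.1636 0.1373]
 [0.4503 0.1634 0.1318]
 [0.4429 0.0803 0.0732]
 [0.4431 0.0844 0.0701]
 [0.4425 0.0793 0.0609]
 [0.4424 0.0805 0.0559]
 [0.443  0.089  0.0556]
 [0.4432 0.093  0.0524]
 [0.5329 1.1251 0.7434]
 [0.4445 0.1119 0.0535]
 [0.4446 0.1151 0.0499]
 [0.4445 0.1161 0.0448]]
```

View pics/s7.png

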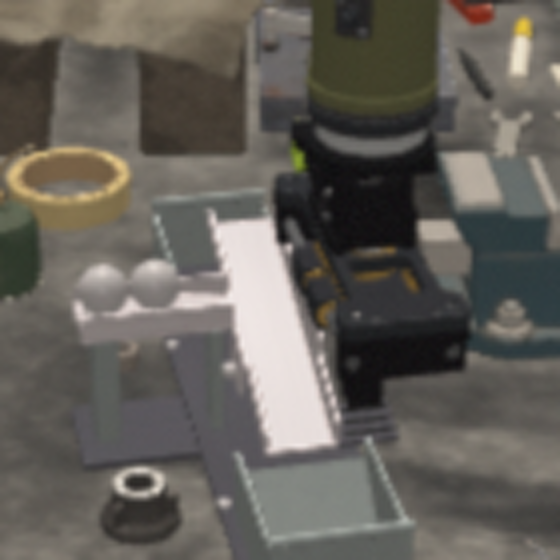

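The gate is over: the tab is at z≈0.053 and the trough slopes to the near left tray, with both balls still waiting at (100,287) and (152,283). Next I lift clear.

```bash
python3 -m creep '[{"linear":[-0.01,0,0],"twist":[0,0,0],"fingers":1},{"linear":[-0.03,0,0],"twist":[0,0,0],"fingers":1},{"linear":[-0.06,0,0],"twist":[0,0,0],"fingers":1},{"linear":[-0.095,0,0],"twist":[0,0,0],"fingers":1},{"linear":[-0.125,0,0],"twist":[0,0,0],"fingers":1},{"linear":[-0.14,0,0],"twist":[0,0,0],"fingers":1},{"linear":[-0.14,0,0],"twist":[0,0,0],"fingers":1}]'
python3 -c "
from h import *
print(tool([.639,.035,.077]))
P=zoom('side','s8',260,400,120,260,4)
places('side',['tab_left','tab_right','ball_front_center','ball_rear_center'])"
```

```text
time: 5.98
position: [0.4498, 0.0746, 0.1821]
tool_rot: [-1.346, 1.111, 1.335]
ft_force: [0.3, 0.0, -0.4]
grip_width: 0.008
[ 0.10670409 -0.17803982 -0.07308171]
side tab_left [(0.85, [0.4443, 0.0894, 0.0503])]
side tab_right [(0.78, [0.4737, -0.0643, 0.0995])]
side ball_front_center [(0.71, [0.5743, 0.0202, 0.1152]), (0.34, [0.5666, 0.0255, 0.0981])]
side ball_rear_center [(0.63, [0.6082, 0.0299, 0.1106]), (0.22, [0.4656, -0.325, -0.0051])]
```

View pics/s8.png

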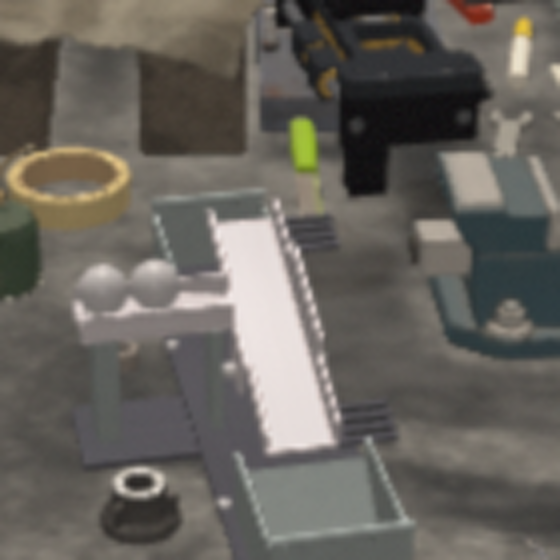

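The gate holds at the new stop, with the left tab at (365,420), the right tab raised at (310,230) and both balls waiting. Now I'll move behind the rear ball, staying high.

```bash
python3 -m creep '[{"linear":[0,-0.015,-0.006],"twist":[0,0,0],"fingers":1},{"linear":[0,-0.045,-0.018],"twist":[0,0,0],"fingers":1},{"linear":[0,-0.08,-0.032],"twist":[0,0,0],"fingers":1},{"linear":[0,-0.115,-0.047],"twist":[0,0,0],"fingers":1},{"linear":[0,-0.145,-0.06],"twist":[0,0,0],"fingers":1},{"linear":[0,-0.17,-0.07],"twist":[0,0,0],"fingers":1},{"linear":[0,-0.18,-0.073],"twist":[0,0,0],"fingers":1},{"linear":[0,-0.18,-0.073],"twist":[0,0,0],"fingers":1}]'
python3 -c "
from h import *
print(tool([.639,.035,.077]))
P=zoom('side','s9',220,360,120,260,4)
P=zoom('wrist','w9',0,640,0,400,1)
"
```

```text
time: 6.9
position: [0.6382, 0.0336, 0.174]
tool_rot: [-1.339, 1.121, 1.343]
ft_force: [-1.0, -0.8, 0.7]
grip_width: 0.006
[ 0.0969965  -0.0013389   0.00117962]
```

View pics/s9.png

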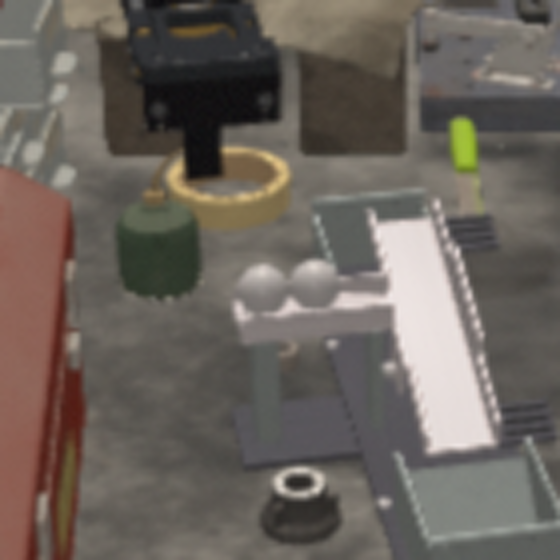

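View pics/w9.png

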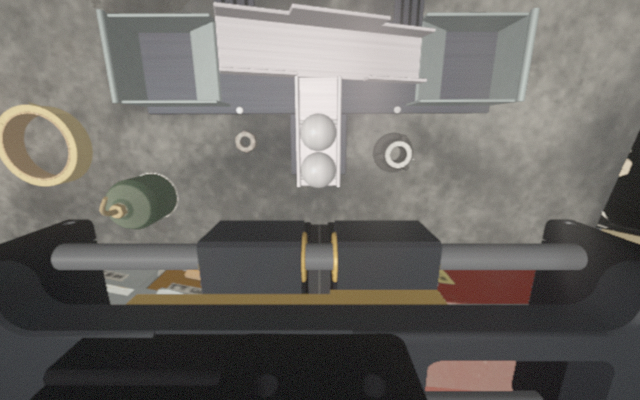

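The wrist view shows both balls in line with the finger (column 318) and a clear track. The side view shows the finger (203,170) about 35 mm behind the rear ball (262,287). Next I descend.

```bash
python3 -m creep '[{"linear":[0.015,-0.002,0.001],"twist":[0,0,0],"fingers":1},{"linear":[0.035,-0.002,0.001],"twist":[0,0,0],"fingers":1},{"linear":[0.055,-0.002,0.001],"twist":[0,0,0],"fingers":1},{"linear":[0.072,-0.002,0.001],"twist":[0,0,0],"fingers":1},{"linear":[0.085,-0.002,0.001],"twist":[0,0,0],"fingers":1},{"linear":[0.095,-0.002,0.001],"twist":[0,0,0],"fingers":1},{"linear":[0.096,-0.002,0.001],"twist":[0,0,0],"fingers":1}]'
python3 -c "
from h import *
P=zoom('side','s10',220,360,120,260,4)
print(P[170:200:2,267,:3].round(4))
"
```

```text
time: 7.58
position: [0.637, 0.0363, 0.0788]
tool_rot: [-1.34, 1.12, 1.345]
ft_force: [-0.3, -0.5, -0.5]
grip_width: 0.006
[[ 6.402e-01  1.044e-01  2.136e-01]
 [ 6.399e-01  1.105e-01  2.118e-01]
 [ 6.386e-01  1.252e-01  2.145e-01]
 [ 6.381e-01  1.324e-01  2.133e-01]
 [ 6.384e-01  1.323e-01  2.082e-01]
 [ 6.391e-01  1.285e-01  2.011e-01]
 [ 6.396e-01  1.267e-01  1.951e-01]
 [ 6.401e-01  1.244e-01  1.887e-01]
 [ 6.404e-01  1.240e-01  1.834e-01]
 [ 6.407e-01  1.245e-01  1.785e-01]
 [ 6.405e-01  1.286e-01  1.756e-01]
 [ 6.715e-01 -1.550e-01  7.400e-03]
 [ 6.719e-01 -1.555e-01  4.000e-04]
 [ 6.706e-01 -1.401e-01  2.700e-03]
 [ 6.698e-01 -1.293e-01  2.400e-03]]
```

View pics/s10.png

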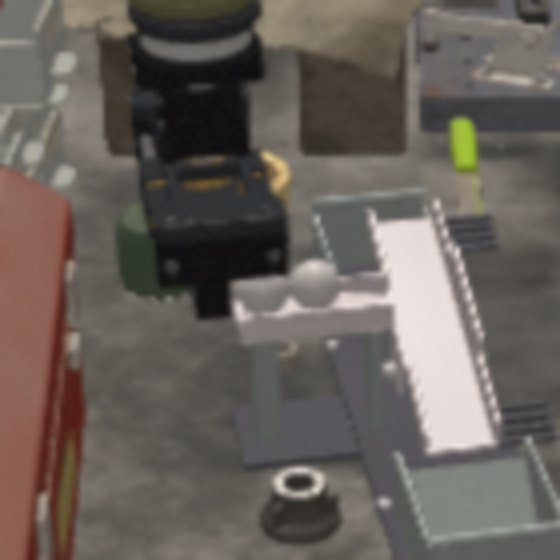

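```bash
python3 -c "
from h import *
P=zoom('side','s11',220,360,120,260,4)
for c in (271,274,276,278): print(c,P[188:202:2,c,:3].round(4).tolist())
print(readout.get_state()['position'])
"
```

```text
271 [[0.6317, 0.1241, 0.1782], [0.6399, 0.0434, 0.127], [0.6403, 0.0425, 0.1209], [0.6403, 0.0458, 0.1171], [0.6404, 0.0472, 0.1123], [0.6408, 0.0465, 0.1061], [0.6581, -0.1234, -0.0009]]
274 [[0.6251, 0.1228, 0.1774], [0.6322, 0.0478, 0.1295], [0.6327, 0.0453, 0.1224], [0.6329, 0.0463, 0.1173], [0.633, 0.0483, 0.1128], [0.6334, 0.0471, 0.1064], [0.6494, -0.1212, 0.0004]]
276 [[0.6207, 0.1215, 0.1766], [0.6281, 0.039, 0.1244], [0.6279, 0.0451, 0.1222], [0.6285, 0.0414, 0.1144], [0.6284, 0.0455, 0.1112], [0.6292, 0.0389, 0.1015], [0.6438, -0.1219, -0.0001]]
278 [[0.616, 0.1228, 0.1773], [0.6414, -0.1791, -0.0], [0.6257, 0.0128, 0.1036], [0.6259, 0.0136, 0.0982], [0.6394, -0.1445, -0.0002], [0.6385, -0.1307, 0.0012], [0.6379, -0.1199, 0.001]]
[0.63873963 0.03629415 0.08106161]
```

The tip is at z≈0.104, level with the ball's lower half, about 7 mm behind it. I'll lower 3 mm and start a slow push.

```bash
python3 -m creep '[{"linear":[0.003,0.001,0],"twist":[0,0,0],"fingers":1},{"linear":[0.003,0.004,0],"twist":[0,0,0],"fingers":1},{"linear":[0.003,0.008,0],"twist":[0,0,0],"fingers":1},{"linear":[0.003,0.011,0],"twist":[0,0,0],"fingers":1},{"linear":[0.003,0.014,0],"twist":[0,0,0],"fingers":1},{"linear":[0.003,0.017,0],"twist":[0,0,0],"fingers":1},{"linear":[0.003,0.020,0],"twist":[0,0,0],"fingers":1},{"linear":[0.003,0.023,0],"twist":[0,0,0],"fingers":1}]'
python3 -c "
from h import *
P=zoom('side','s12',220,360,120,260,4)
"
```

```text
time: 8.35
position: [0.6156, 0.0318, 0.0778]
tool_rot: [-1.341, 1.118, 1.342]
ft_force: [0.2, -1.1, 1.1]
grip_width: 0.002
```

View pics/s12.png

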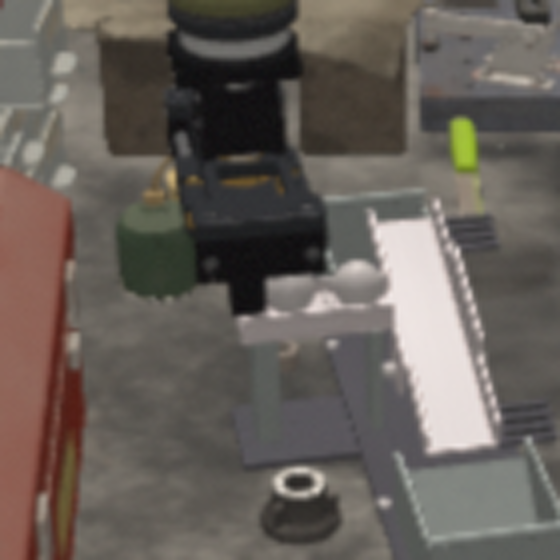

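The push is working: the front ball (357,283) is over the ridge and rolling, and the rear ball (290,292) follows just ahead of the finger.

```bash
python3 -m creep '[{"linear":[0,0.003,0],"twist":[0,0,0],"fingers":1},{"linear":[0,0.006,0],"twist":[0,0,0],"fingers":1},{"linear":[0,0.009,0],"twist":[0,0,0],"fingers":1},{"linear":[0,0.012,0],"twist":[0,0,0],"fingers":1},{"linear":[0,0.015,0],"twist":[0,0,0],"fingers":1},{"linear":[0,0.018,0],"twist":[0,0,0],"fingers":1},{"linear":[0,0.021,0],"twist":[0,0,0],"fingers":1},{"linear":[0,0.024,0],"twist":[0,0,0],"fingers":1}]'
python3 -c "
from h import *
P=zoom('side','s13',220,360,120,260,4)
"
```

```text
time: 9.07
position: [0.5933, 0.0277, 0.0784]
tool_rot: [-1.343, 1.116, 1.34]
ft_force: [-0.2, 0.3, 0.9]
grip_width: 0.006
```

View pics/s13.png

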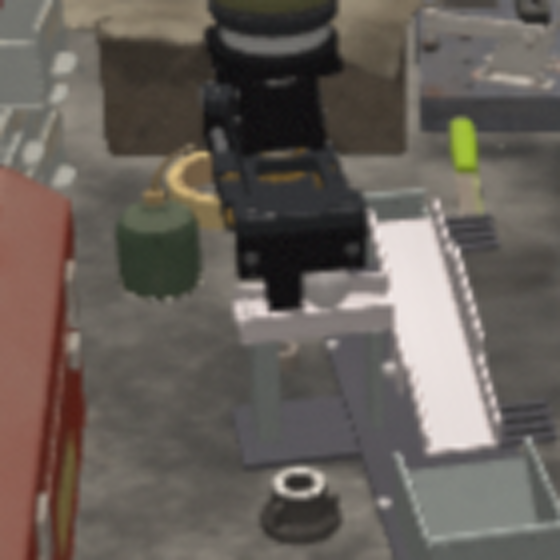

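The front ball has gone down the gate, and the rear one (330,290) is at the ridge. I'll push a bit more.

```bash
python3 -m creep '[{"linear":[0,0.003,0],"twist":[0,0,0],"fingers":1},{"linear":[0,0.006,0],"twist":[0,0,0],"fingers":1},{"linear":[0,0.009,0],"twist":[0,0,0],"fingers":1},{"linear":[0,0.011,0],"twist":[0,0,0],"fingers":1},{"linear":[0,0.011,0],"twist":[0,0,0],"fingers":1},{"linear":[0,0.011,0],"twist":[0,0,0],"fingers":1},{"linear":[0,0.011,0],"twist":[0,0,0],"fingers":1}]'
python3 -c "
from h import *
P=zoom('side','s14',220,360,120,280,3.7)
"
```

```text
time: 9.7
position: [0.582, 0.0256, 0.0779]
tool_rot: [-1.342, 1.118, 1.342]
ft_force: [-0.6, -0.7, -0.5]
grip_width: 0.005
```

View pics/s14.png

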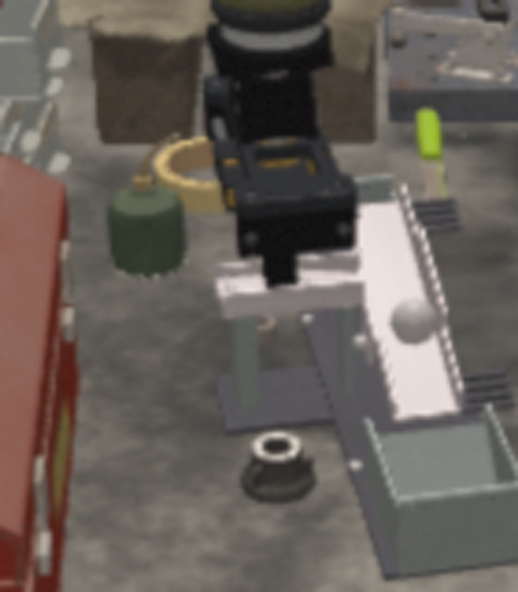

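The rear ball (413,320) is rolling down the gate towards the left tray. I'll back off straight up and check the tray.

```bash
python3 -m creep '[{"linear":[-0.01,0,0],"twist":[0,0,0],"fingers":1},{"linear":[-0.03,0,0],"twist":[0,0,0],"fingers":1},{"linear":[-0.06,0,0],"twist":[0,0,0],"fingers":1},{"linear":[-0.09,0,0],"twist":[0,0,0],"fingers":1},{"linear":[-0.12,0,0],"twist":[0,0,0],"fingers":1},{"linear":[-0.14,0,0],"twist":[0,0,0],"fingers":1},{"linear":[-0.14,0,0],"twist":[0,0,0],"fingers":1},{"linear":[-0.14,0,0],"twist":[0,0,0],"fingers":1}]'
python3 -c "
from h import *
P=zoom('wrist','w15',0,640,0,400,1)
P=zoom('scene','c15',220,420,140,290,4)
places('wrist',['tab_left','tab_right','ball_front_center','ball_rear_center','tray_left'])
"
```

```text
time: 10.42
position: [0.5829, 0.0258, 0.22]
tool_rot: [-1.344, 1.115, 1.339]
ft_force: [-0.7, -0.9, -0.8]
grip_width: 0.006
wrist tab_left [(0.88, [0.4475, 0.0877, 0.0542]), (0.69, [0.4663, 0.1972, 0.0219])]
wrist tab_right [(0.6, [0.4744, -0.0672, 0.1017]), (0.54, [0.4637, -0.3208, 0.0012])]
wrist ball_front_center [(0.93, [0.4653, 0.1949, 0.0214])]
wrist ball_rear_center [(0.62, [0.4707, 0.1646, 0.0257])]
wrist tray_left [(0.62, [0.4711, 0.1761, 0.0041])]
```

View pics/w15.png

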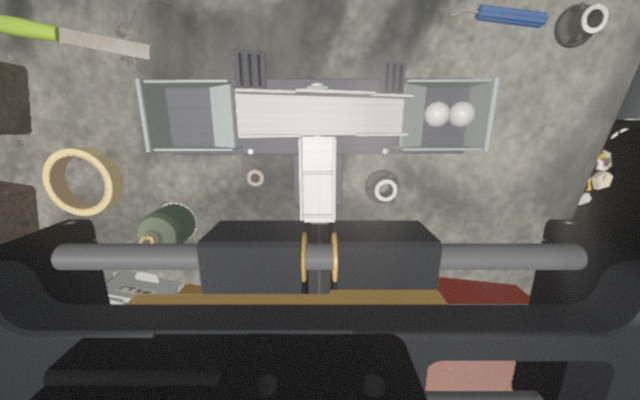

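View pics/c15.png

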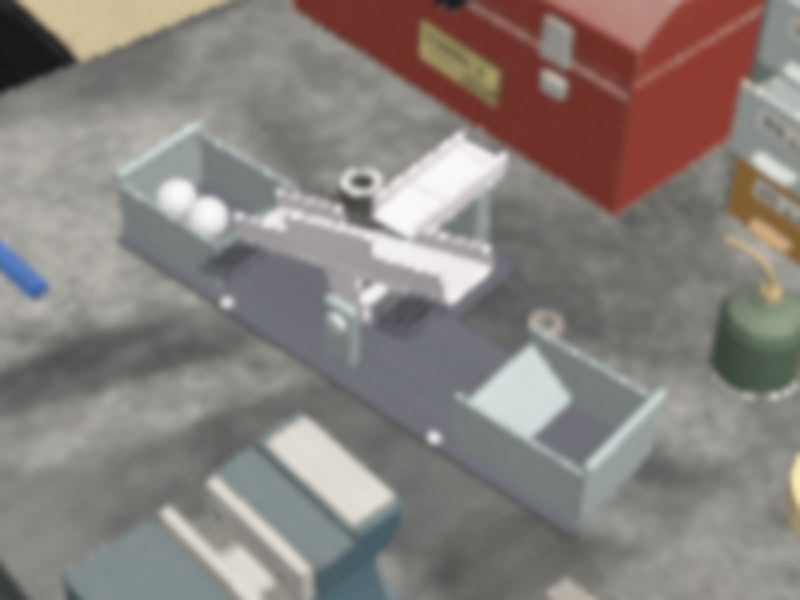

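Both balls are in the left tray (wrist px (437,114) and (461,114)). Before handing in, I'll wait briefly and check that they are at rest.

```bash
python3 -m creep '[{"linear":[0,0,0],"twist":[0,0,0],"fingers":1},{"linear":[0,0,0],"twist":[0,0,0],"fingers":1},{"linear":[0,0,0],"twist":[0,0,0],"fingers":1},{"linear":[0,0,0],"twist":[0,0,0],"fingers":1},{"linear":[0,0,0],"twist":[0,0,0],"fingers":1},{"linear":[0,0,0],"twist":[0,0,0],"fingers":1},{"linear":[0,0,0],"twist":[0,0,0],"fingers":1},{"linear":[0,0,0],"twist":[0,0,0],"fingers":1}]'
cat > fit.py <<'E'
from h import *
from scipy.optimize import least_squares
t=readout.get_state()['time']
P=zoom('wrist','w%d'%int(t*100),0,640,0,400,1)
v,u=np.mgrid[:400,:640]
ex=np.array([.984,.179,0]);ey=np.array([-.179,.984,0])
for a,b in [(437,114),(461,114)]:
    m=((u-a)**2+(v-b)**2<9**2)&(P[...,2]>.025); q=P[m][:,:3]
    r=least_squares(lambda x:np.linalg.norm(q-x,axis=1)-.016,[*q.mean(0)[:2],.025],loss='soft_l1',f_scale=.001).x
    d=r-np.array([.4720,.1775,.006]); print(t,r.round(4),'tray',(d@ex).round(4),(d@ey).round(4),d[2].round(4))
E
python3 fit.py; python3 -m creep '[{"linear":[0,0,0],"twist":[0,0,0],"fingers":1},{"linear":[0,0,0],"twist":[0,0,0],"fingers":1},{"linear":[0,0,0],"twist":[0,0,0],"fingers":1},{"linear":[0,0,0],"twist":[0,0,0],"fingers":1}]' >/dev/null; python3 fit.py
```

```text
time: 11.43
position: [0.5819, 0.0256, 0.2179]
tool_rot: [-1.342, 1.118, 1.342]
ft_force: [-0.1, 0.3, -0.1]
grip_width: 0.002
11.4333 [0.4727 0.1635 0.021 ] tray -0.0018 -0.0139 0.015
11.4333 [0.4667 0.1954 0.021 ] tray -0.002 0.0186 0.015
11.8167 [0.4724 0.1634 0.0209] tray -0.0021 -0.0139 0.0149
11.8167 [0.4667 0.195  0.0208] tray -0.0021 0.0182 0.0148
```

Both balls are at rest well inside the tray, and the gripper is clear.

```bash
python3 -c "
from bench import job
print(job.close_job())"
```

```text
the job is handed in; nothing more can be done
None
```

The job is done and handed in at about 12 s of the 48 s limit. I pressed down the raised left tab with the closed fingertips until the gate rocked over to its left-down stop. Then I pushed the rear ball slowly from behind, and both balls ran over the gate into the left tray.

**Last checks**
- **Balls:** both lie about 2 mm off the tray's centre across the stand, and −14 mm and +18 mm along it. Their centres are 15 mm above the tray floor. Two sphere fits 0.4 s apart agreed within 0.5 mm, so they are at rest.
- **Gate:** it stayed at the new stop, with the left tab at about 54 mm and the right tab at about 102 mm.
- **Robot:** the gripper is clear of the stand, about 140 mm above where it pushed.
- **Other things on the bench:** they looked untouched in the pictures, but I did not measure their positions.

**One disagreement:** `ctrl.finger_overhang` says the fingertips are 11 mm ahead of the TCP. The depth images, and the height at which the gate moved, put them about 25 mm behind it. I worked with the measured value.

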